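# Fit the sight guard over the float tube and swing the retaining arm across

### The job

Slide the steel guard with the sight window down over the upright glass float tube until it sits fully home on the stand's base, turned so that its foot tab points the same way as the copper inlet that sticks out of the base; lower it gently, without letting it drop or leaning hard on the glass. Then swing the retaining arm across above the guard until it reaches its stop. Leave the other loose things on the bench where they stand.

Things in the scene. Friction and masses are not known exactly. Their poses are not given: they have to be found in the camera images.
- guard: The guard: upright steel tube, 110 mm tall, 50 mm outside, bore 44 mm, open at both ends, about 0.32 kg. One side has a sight window (26 mm wide, 18 to 70 mm above the foot) and under it, at the foot, a flat tab 18 mm wide, 4 mm thick, reaching 50 mm from the axis. The top 40 mm is a full ring, to grip across from above. Origin: centre of the bottom end; z up; x out through window and tab
- foot_tab (a point): point on the guard's foot tab, 40 mm from the guard's axis along its x, 2 mm above the bottom end
- tube_stand: Float tube stand, fixed: aluminium base block 30 mm high, 120 mm in x, -55 to +115 mm in y. Origin: on the bench under the glass tube's axis; x points to the side where the copper inlet sticks out of the base (tip at x = 110 mm, 15 mm above the bench). The round post (18 mm diameter) carrying the retaining arm stands at x = 0, y = +90 mm and ends 146 mm above the bench
- float_tube: Upright glass float tube fixed to the stand: 36 mm diameter, with a conical brass top (18 mm across at its very top) ending 140 mm above the bench. At its foot a steel boss 40 mm in diameter, 6 mm high plus a 5 mm chamfer, centres the guard. Origin: on the tube's axis at the base's top face, z up
- seat (a point): centre of the place where the guard's bottom end comes to rest: on the tube's axis, top face of the base, 30 mm above the bench
- retaining_arm (a joint): Angle of the retaining arm about the post: 0 = at its stop, straight across above the tube; grows to 1.9 rad as it swings away, clockwise seen from above, to the side away from the inlet. Stays where left (light friction). Steel bar 16 mm wide, 14 mm thick, underside 148 mm above the bench (8 mm above the seated guard's rim)
- retainer_hinge (a point): point on the axis of the retaining arm's hinge (the post), 155 mm above the bench
- retainer_knob (a point): middle of the upright black round knob at the arm's free end, 125 mm from the hinge axis: 18 mm diameter, 30 mm tall, from 162 to 192 mm above the bench
- plain_sleeve: bystander: a shorter steel tube, 70 mm tall, 50 mm outside diameter, without window or tab, standing upright. Origin: centre of the bottom end
- bonnet: bystander: blue polymer meter bonnet, a dome 88 mm across and 62 mm high. Origin: centre of the underside
- loose_fitting: bystander: loose copper compression fitting lying on the bench, 70 mm long, 33 mm high. Origin: centre of the underside, x along it
- jar: bystander: small glass jar, 64 mm diameter, 85 mm tall. Origin: centre of the underside
- screwdriver: bystander: black-handled screwdriver lying on the bench, 190 mm long
There are look-alikes about, which are no part of the job. Leave any pink or turquoise look-alike of the tube_stand alone.

How it is judged:
By the outcome, as a careful person would: the job done as asked, in the order asked, and still so for the second after the job is handed in, with the robot touching nothing.
It also fails if it takes over 67 s, if anything falls off the work surface, if the arm or the gripper's body presses on something with over 40 N, if the wrist force passes 120 N, or if a joint passes its speed limit or range.

### The arm

A 7-joint arm with a two-finger parallel gripper is mounted at the origin on the work surface. World frame = base frame: x ahead of the robot, y to its left, z up, the work surface at z = 0. Lengths are in mm, angles in rad, forces in N, time in s.
With the tool pointing down it reaches from about 425 to 925 mm from the base axis. Payload 6.8 kg.
Tool frame: the origin (TCP) lies midway between the tips of the shut fingers; the grasp point (between the pads) lies 19 mm behind it; z points along the fingers, y is the line along which they close (so a half turn about z gives the same grasp; the last joint's range is limited). The gripper opens to 88 mm and grips with 3 to 60 N. Pads are 20 mm wide; open, the fingers measure 115 mm over their backs; the gripper's body (75 mm by 178 mm) begins 61 mm behind the grasp point.
Start: joints at [-1.268, 0.477, 0.022, 1.555, -0.011, 1.109, -0.083], TCP at [269.555, 618.86, 222.664] pointing down, gripper open.
Joint ranges: [-2.96, 2.96], [-0.34, 2.1], [-1.41, 1.46], [0.24, 2.44], [-1.37, 4.51], [0.17, 1.92], [-2.96, 2.96]. Speed limits (rad/s): [2.39, 2.39, 3.14, 3.14, 3.14, 3.14, 3.14].

### API

Orientations are given as a unit quaternion [x, y, z, w].
In Python, from station import * gives the robot as it stands.
- The arm moves only by the tool play_rows, never from a script. Its argument "motion" is a list of rows, each a list of 5 numbers: the shift along the world's x, y, z in units of 0.02 m (1.0 is 0.02 m), then the turn about the world's z in units of 8 degrees (1.0 is 8 degrees), then the opening, from 0 (shut) to 1 (fully open). A call has 1 to 12 rows; each row shifts and turns the commanded pose from where the row before left it; what a row does not reach is not made up. A row lasts 1/10 s, in which the tool goes at most 50 mm and 8.59 degrees, less where a joint would pass 70% of its speed; a pose out of reach is approached as far as the arm can. A call with a number of a shift or a turn outside -1 to 1 is refused whole. A call with a gripper value outside its range is refused whole. The fingers move at their own pace and stop on an object; "newtons" is the grip in N (left out, the last holds). Time passes only in rows, so rows that do not move let the fingers close. It gives the time, the measured TCP pose, the force, the opening and the grip force at its end, in the units of the state.
- sense(): the state, without advancing time (a new reading comes with each control period).
- grab_frame(name): name is "side" or "top" or "wrist"; returns a dict with "pixels" (420x560x3 uint8, red, green, blue), "range_z" (420x560 float32, mm along the optical axis (not along the pixel's ray), 0 where there is no reading), "fx", "fy", "cx", "cy" (pixels), "k1" (the pictures are not rectified: a ray, as slopes to the right and down, at radius r is drawn at 1 + k1 r^2 times it, then the intrinsics apply), "pose" (4x4, takes a point from camera to world coordinates); the wrist camera has in their place "T_tool_cam" (4x4, takes a point from camera to tool coordinates, whose origin is the TCP and whose axes are the flange's). Camera axes: x right, y down, z forward; pixel columns grow to the right and rows downward; lengths in mm; the calibration is good to about 2 mm. A picture is of the moment at which its call begins: read the wrist's pose just before it.
- close_job(): hands the job in; it is judged then, once.
The state is a dict: "time_s": time; "qpos": joint angles; "dq": joint speeds; "tau": joint torques, N m; "tool_pos": TCP position; "orientation": TCP orientation; "ft_force": force on the tool from outside, world axes, zero at the start; "torque": the same for the moment, N m; "opening": opening from 0.0 (shut) to 1.0 (fully open); "grasp_force": force on a finger pad.
Only numpy, scipy, OpenCV 4.12 (cv2) and the standard library are available. Lean on these libraries where they do the work, as an engineer would, in place of code of your own. Each camera call takes 0.05 s, during which the arm holds its last target. There are 200 camera calls.

## Working session

There is one attempt and no reset: what is moved stays moved. The work goes in short steps, Python scripts to look and compute and a tool call to move; the robot and the scene stay as the last step left them, time stands still between calls to the robot, and variables do not carry over. Pictures are saved under pics/ and viewed, at most 10 in all, crops included, and the job is handed in when it is done.

Besides the shell and the picture viewer there is one more tool, called after "Emit:" in YAML: its name, and indented under it one key for each argument. play_rows: Moves the arm, as the interface text tells. Its arguments: {"type":"object","properties":{"motion":{"type":"array"},"newtons":{"type":"number"}},"required":["motion"]}

```bash
mkdir -p pics && cat > h.py <<'E'
from station import *
import numpy as np, cv2
def cloud(f, pose=None):
    P = f["pose"] if pose is None else pose
    h,w=f["range_z"].shape
    K=np.array([[f["fx"],0,f["cx"]],[0,f["fy"],f["cy"]],[0,0,1.]])
    u,v=np.meshgrid(np.arange(w,dtype=float),np.arange(h,dtype=float))
    n=cv2.undistortPoints(np.stack([u.ravel(),v.ravel()],1)[:,None],K,np.array([f["k1"],0,0,0.]))[:,0]
    z=f["range_z"].ravel().astype(float)
    p=np.stack([n[:,0]*z,n[:,1]*z,z],1)@np.array(P)[:3,:3].T+np.array(P)[:3,3]
    p[z<=0]=np.nan
    return p.reshape(h,w,3)
def save(f,n): cv2.imwrite(f"pics/{n}.png",cv2.cvtColor(f["pixels"],cv2.COLOR_RGB2BGR))
def wpose(s,f):
    from scipy.spatial.transform import Rotation as R
    T=np.eye(4);T[:3,:3]=R.from_quat(s["orientation"]).as_matrix();T[:3,3]=s["tool_pos"]
    return T@np.array(f["T_tool_cam"])
E
python3 - <<'E'
from h import *
s=sense();print(s)
for n in ("top","side"):
    f=grab_frame(n);save(f,n);np.save(f"pics/{n}.npy",cloud(f));print(n,np.round(f["pose"],2).tolist(),f["fx"],f["k1"])
E
```

```text
{'time_s': 0.0, 'qpos': array([-1.26809268,  0.47775857,  0.02233775,  1.55643431, -0.01153005,
        1.10931966, -0.08308446]), 'dq': array([ 1.84168338e-03, -2.45989058e-04,  1.65221810e-05,  6.68474270e-04,
        9.62528772e-04, -1.22104569e-03,  1.00405039e-05]), 'tau': array([ 4.58571794e-04, -5.82851636e+01,  1.53512646e+00, -2.72623247e+01,
       -5.42038260e-02,  1.68587471e-02,  1.58027278e-04]), 'tool_pos': array([269.32234332, 618.28417855, 221.71677573]), 'orientation': array([ 2.03947907e-01,  9.78981332e-01, -8.86420028e-04, -1.31474650e-04]), 'ft_force': array([-0.03789207, -0.31647317,  0.7394484 ]), 'torque': array([-0.03577059,  0.06606155,  0.03051731]), 'grasp_force': 0.0, 'opening': 1.001741688390957}
top [[-0.0, -0.99, 0.14, 307.79], [-1.0, -0.0, -0.02, 21.63], [0.02, -0.14, -0.99, 1246.18], [0.0, 0.0, 0.0, 1.0]] 412.1688996333284 -0.08273728711431035
side [[0.88, -0.36, 0.32, -38.59], [-0.48, -0.67, 0.56, -812.02], [0.01, -0.64, -0.76, 1261.71], [0.0, 0.0, 0.0, 1.0]] 494.1445281251752 -0.08417204452796606
```

View pics/top.png

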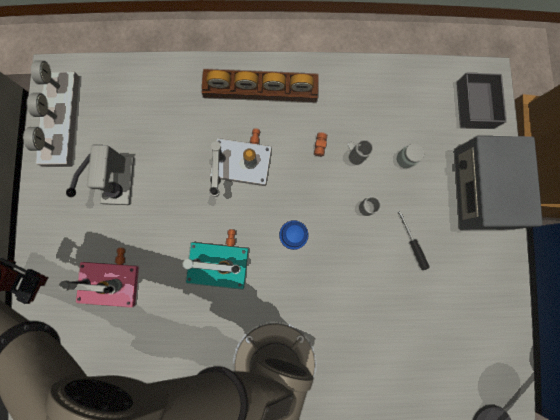

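View pics/side.png

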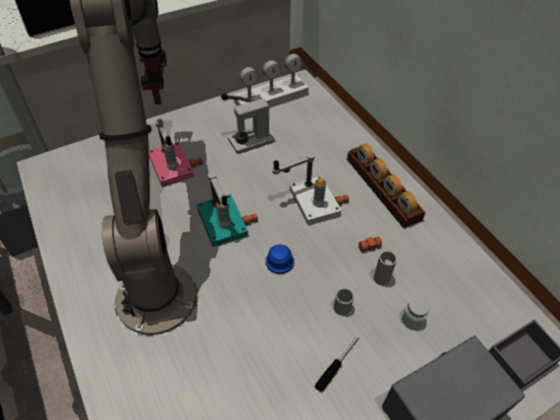

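The candidates for the guard in the top view are the tall tube at (361,152) and the short tube at (369,206). The side view shows the same two at (386,267) and (344,300), with the jar at (411,155) top. The aluminium stand is at (243,160), with its inlet at (256,135). The pink (107,285) and turquoise (218,265) stands are look-alikes.

```bash
python3 - <<'E'
from h import *
c={n:np.load(f"pics/{n}.npy") for n in ("top","side")}
im={n:cv2.imread(f"pics/{n}.png") for n in c}
for n,b in (("top",(345,135,380,170)),("top",(355,190,385,222)),("side",(370,245,402,290)),("side",(330,285,358,318))):
    x0,y0,x1,y1=b; p=c[n][y0:y1,x0:x1].reshape(-1,3); p=p[p[:,2]>15]; zt=np.percentile(p[:,2],97)
    t=p[p[:,2]>zt-6]; print(n,b,'ztop',zt.round(1),'rim centre',((t.min(0)+t.max(0))/2).round(1),'ext',np.ptp(t,0).round(1),len(t))
# stand
for n,b in (("top",(200,120,280,205)),("side",(265,145,355,225))):
    x0,y0,x1,y1=b; p=c[n][y0:y1,x0:x1].reshape(-1,3)
    base=p[(abs(p[:,2]-30)<5)]; r=cv2.minAreaRect(base[:,:2].astype(np.float32)); print(n,'base',r,base[:,2].mean())
    for lo,hi in ((100,143),(148,166),(166,200)):
        q=p[(p[:,2]>lo)&(p[:,2]<hi)]; print(lo,hi,len(q),q.mean(0).round(1) if len(q) else '',q.min(0).round(1) if len(q) else '',q.max(0).round(1) if len(q) else '')
    hsv=cv2.cvtColor(im[n][y0:y1,x0:x1],cv2.COLOR_BGR2HSV).reshape(-1,3)
    k=(hsv[:,1]>120)&(p[:,2]<28); print('inlet',np.nanmean(p[k],0).round(1),k.sum()); k=(hsv[:,1]>120)&(p[:,2]>100); print('brass',np.nanmean(p[k],0).round(1),k.sum())
A=cv2.resize(im["side"][235:325,325:435],None,fx=5,fy=5,interpolation=2); B=cv2.resize(im["side"][145:230,265:357],None,fx=2.6,fy=2.6,interpolation=2)
H=np.zeros((450,550+B.shape[1],3),np.uint8);H[:450,:550]=A;H[:B.shape[0],550:]=B
t=cv2.resize(im["top"][120:205,200:280],None,fx=2.6,fy=2.6);H[225:225+t.shape[0],550:550+t.shape[1]]=t
cv2.imwrite("pics/c1.png",H);print(H.shape)
E
```

```text
top (345, 135, 380, 170) ztop 113.2 rim centre [ 621.7 -259.5  112.3] ext [50.  47.9 10.1] 63
top (355, 190, 385, 222) ztop 73.7 rim centre [ 461.9 -287.4   71.9] ext [50.8 48.1  8.1] 61
side (370, 245, 402, 290) ztop 110.9 rim centre [ 618.7 -259.8  109.9] ext [50.5 50.   9.9] 77
side (330, 285, 358, 318) ztop 70.9 rim centre [ 459.1 -286.6   69.9] ext [51.3 52.4  9.9] 69
top base ((623.6055908203125, 94.64028930664062), (170.1052703857422, 167.66639709472656), 81.22063446044922) 30.04057237678644
100 143 167 [592.   75.2 129.5] [508.6  51.6 100.9] [613.8 173.2 142.9]
148 166 320 [550.1 157.6 161.1] [472.7 145.2 148.1] [623.  169.8 166. ]
166 200 83 [536.2 158.3 179.1] [476.  150.1 166.1] [621.5 169.4 196.1]
inlet [679.8  54.1  24.1] 69
brass [592.3  68.  136. ] 104
side base ((678.11181640625, 108.96231079101562), (324.28045654296875, 191.04261779785156), 7.015060901641846) 29.537836718163426
100 143 192 [590.9  86.8 123.8] [510.1  48.5 100.2] [612.8 164.7 142.9]
148 166 264 [543.1 156.2 158.5] [470.5 142.8 148.1] [616.7 171.7 165.9]
166 200 70 [514.9 157.  178.8] [473.1 147.2 166. ] [618.6 169.4 197.1]
inlet [719.8  94.1  19.5] 88
brass [585.7  68.  136.2] 70
(450, 789, 3)
```

View pics/c1.png

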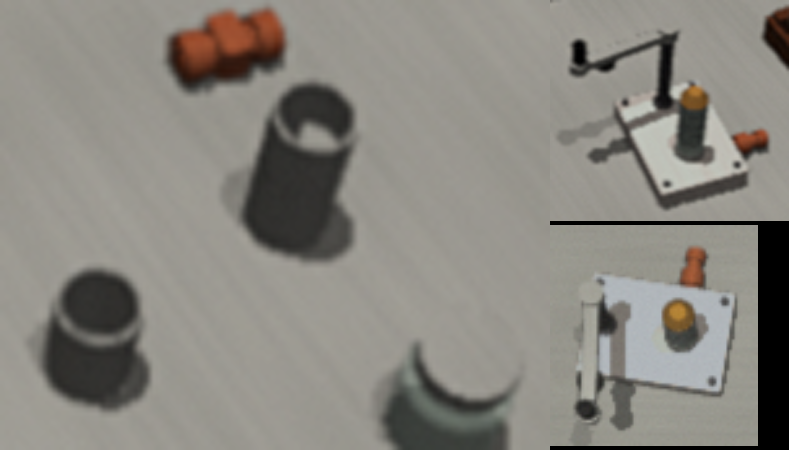

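The close crop confirms the tall tube as the guard. It has the sight window, seen as a light patch in its far wall, so the window and tab face roughly +y. The short tube has no window. I'll move over to look with the wrist camera.

Emit:
play_rows:
  motion:
    - [0, -0.5, 1, 0, 1]
    - [0.2, -1, 1, 0, 1]
    - [0.4, -1, 1, 0, 1]
    - [0.4, -1, 1, 0, 1]
    - [0.4, -1, 1, 0, 1]
    - [0.4, -1, 0.5, 0, 1]
    - [0.4, -1, 0, 0, 1]
    - [0.4, -1, 0, 0, 1]
    - [0.4, -1, 0, 0, 1]
    - [0.4, -1, 0, 0, 1]
    - [0.4, -1, 0, 0, 1]
    - [0.4, -1, 0, 0, 1]

```text
time_s: 1.3
tool_pos: [353.6, 386.7, 331.1]
orientation: [0.204, 0.979, -0.001, -0.001]
ft_force: [-0.3, -0.3, -0.9]
opening: 1.001
grasp_force: 0.0
```

Emit:
play_rows:
  motion:
    - [0.4, -1, 0, 0.2, 1]
    - [0.4, -1, 0, 0.2, 1]
    - [0.4, -1, 0, 0.2, 1]
    - [0.4, -1, 0, 0.2, 1]
    - [0.4, -1, 0, 0.2, 1]
    - [0.4, -1, 0, 0.2, 1]
    - [0.4, -1, 0, 0.2, 1]
    - [0.4, -1, 0, 0.2, 1]
    - [0.4, -1, 0, 0.2, 1]
    - [0.4, -1, 0, 0.2, 1]
    - [0.4, -1, 0, 0.2, 1]
    - [0.4, -1, 0, 0.2, 1]

```text
time_s: 2.5
tool_pos: [448.9, 147.0, 331.3]
orientation: [0.037, 0.999, -0.001, -0.001]
ft_force: [0.1, -0.2, 0.5]
opening: 0.998
grasp_force: 0.0
```

```bash
python3 - <<'E'
from h import *
s=sense();f=grab_frame("wrist");print(s["time_s"],s["tool_pos"],s["orientation"],s["qpos"].round(2));print(np.round(f["T_tool_cam"],3),f["fx"])
c=np.load("pics/top.npy")[115:210,195:285].reshape(-1,3)
b=c[(abs(c[:,2]-30)<4)&(abs(c[:,1]-85)<110)&(abs(c[:,0]-595)<85)]
xy=b[:,:2].astype(np.float32)
# keep points with many neighbours
from scipy.spatial import cKDTree
t=cKDTree(xy);k=[len(t.query_ball_point(q,9))>=6 for q in xy];print(cv2.minAreaRect(xy[k]),len(xy),sum(k))
E
```

```text
2.5 [448.94469012 147.00414717 331.29270893] [ 3.73335626e-02  9.99302233e-01 -5.21909404e-04 -9.89456976e-04] [-0.75  0.03  0.31  1.89 -0.01  1.22  1.06]
[[ 1.00000e-03 -9.62000e-01 -2.72000e-01  7.50250e+01]
 [ 1.00000e+00  1.00000e-03  0.00000e+00 -4.91000e-01]
 [ 0.00000e+00 -2.72000e-01  9.62000e-01 -1.61827e+02]
 [ 0.00000e+00  0.00000e+00  0.00000e+00  1.00000e+00]] 367.6199875920873
((611.3267211914062, 96.39712524414062), (169.6687774658203, 142.8225555419922), 81.3046875) 1570 1566
```

```bash
python3 - <<'E'
from h import *
s=sense();f=grab_frame("wrist");save(f,"w1");np.save("pics/w1.npy",cloud(f,wpose(s,f)))
E
```

Emit:
play_rows:
  motion:
    - [0.3, -1, 0, 0, 1]
    - [0.3, -1, 0, 0, 1]
    - [0.3, -1, 0, 0, 1]
    - [0.3, -1, 0, 0, 1]
    - [0.3, -1, 0, 0, 1]
    - [0.3, -1, 0, 0, 1]
    - [0.3, -1, 0, 0, 1]
    - [0.3, -1, 0, 0, 1]
    - [0.3, -1, 0, 0, 1]
    - [0.3, -1, 0, 0, 1]
    - [0.3, -1, 0, 0, 1]
    - [0.3, -1, 0, 0, 1]

```text
time_s: 3.8
tool_pos: [521.2, -90.9, 331.6]
orientation: [0.038, 0.999, 0.0, -0.001]
ft_force: [0.3, -0.4, -0.2]
opening: 0.998
grasp_force: 0.0
```

Emit:
play_rows:
  motion:
    - [0.3, -1, -0.5, 0, 1]
    - [0.3, -1, -0.5, 0, 1]
    - [0.3, -1, -0.5, 0, 1]
    - [0.3, -1, -0.5, 0, 1]
    - [0, -1, -0.5, 0, 1]
    - [0, 0, 0, 0, 1]

```text
time_s: 4.4
tool_pos: [543.8, -192.8, 280.5]
orientation: [0.04, 0.999, -0.0, -0.002]
ft_force: [-0.5, 0.4, 0.5]
opening: 1.002
grasp_force: 0.0
```

```bash
python3 - <<'E'
from h import *
s=sense();f=grab_frame("wrist");save(f,"w2");c=cloud(f,wpose(s,f));np.save("pics/w2.npy",c);print(s["tool_pos"],s["orientation"])
from scipy.optimize import least_squares
p=c.reshape(-1,3);p=p[(np.hypot(p[:,0]-620,p[:,1]+260)<75)]
r=p[(p[:,2]>100)&(p[:,2]<125)];print(len(r),r.min(0),r.max(0),np.median(r[:,2]))
t=p[(p[:,2]<9)&(p[:,2]>1.8)];print('tab',len(t),np.median(t,0))
w1=cv2.imread("pics/w1.png");w2=cv2.imread("pics/w2.png")
cv2.imwrite("pics/c2.png",cv2.resize(np.hstack([w1,w2]),(800,300),interpolation=cv2.INTER_AREA))
E
```

```text
[ 543.81170035 -192.82622108  280.46816678] [ 3.98640040e-02  9.99203083e-01 -2.85578956e-04 -1.99452014e-03]
828 [ 594.14276307 -282.45158621  100.00535379] [ 645.436752   -232.52608503  111.71338781] 109.04184944046187
tab 224 [ 648.15815259 -239.36389177    3.43798194]
```

View pics/c2.png

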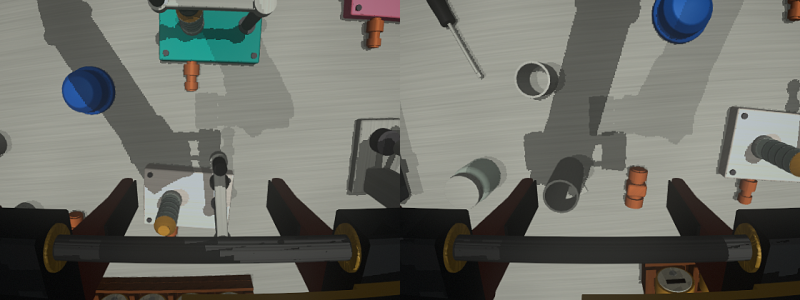

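Left half (stand view): the grey stand is at (185,190) with its tube at (165,210). Right half: the guard rim is at (565,195), with the light patch on its right (+y) side around (585,190). Next I'll get the tab direction from the points.

```bash
python3 - <<'E'
from h import *
from scipy.optimize import least_squares
c=np.load("pics/w2.npy");p=c.reshape(-1,3)
r=p[(np.hypot(p[:,0]-620,p[:,1]+258)<30)&(p[:,2]>107.5)&(p[:,2]<114)]
print(len(r),np.median(r[:,2]),cv2.minEnclosingCircle(r[:,:2].astype(np.float32)))
g=least_squares(lambda a:np.hypot(r[:,0]-a[0],r[:,1]-a[1])-23.5,[620,-258],loss='soft_l1').x;print(g)
for n in ("w2","top"):
    q=np.load(f"pics/{n}.npy").reshape(-1,3)
    d=q[:,:2]-g; R=np.hypot(*d.T); a=np.degrees(np.arctan2(d[:,1],d[:,0]))
    k=(R>30)&(R<52)&(q[:,2]>2)&(q[:,2]<8)
    h,e=np.histogram(a[k],np.arange(-180,181,15));print(n,[(int(x),int(y)) for x,y in zip(e,h) if y])
    k=(R<60)&(q[:,2]>-8)&(q[:,2]<12)
    z=[(int(t),np.round(np.nanmedian(q[(R>30)&(R<48)&(abs((a-t+180)%360-180)<8)&(abs(q[:,2])<12),2]),1)) for t in range(-180,180,15)];print(z)
im=cv2.imread("pics/w2.png")
cv2.imwrite("pics/c3.png",cv2.resize(im[200:320,190:330],None,fx=5,fy=5,interpolation=2))
E
```

```text
520 109.75082918388162 ((620.188232421875, -257.1517333984375), 25.790693283081055)
[ 619.83520992 -257.30538586]
w2 [(-180, 1), (-150, 1), (-105, 2), (-15, 1), (0, 2), (15, 60), (30, 48), (60, 1), (75, 1)]
[(-180, np.float64(-0.3)), (-165, np.float64(-0.2)), (-150, np.float64(-0.2)), (-135, np.float64(-0.3)), (-120, np.float64(-0.3)), (-105, np.float64(-0.1)), (-90, np.float64(-0.1)), (-75, np.float64(-0.2)), (-60, np.float64(-1.3)), (-45, np.float64(nan)), (-30, np.float64(nan)), (-15, np.float64(-0.2)), (0, np.float64(-0.1)), (15, np.float64(3.9)), (30, np.float64(3.5)), (45, np.float64(-0.0)), (60, np.float64(-0.1)), (75, np.float64(-0.3)), (90, np.float64(-0.5)), (105, np.float64(-0.2)), (120, np.float64(-0.1)), (135, np.float64(-0.3)), (150, np.float64(-0.1)), (165, np.float64(-0.3))]
top [(-180, 6), (-165, 9), (-150, 8), (-135, 9), (-120, 7), (-105, 5), (-90, 4), (-30, 2), (-15, 2), (0, 11), (15, 20), (30, 11), (45, 11), (60, 3), (75, 4), (90, 10), (105, 7), (120, 8), (135, 9), (150, 6), (165, 9)]
[(-180, np.float64(0.4)), (-165, np.float64(1.8)), (-150, np.float64(1.3)), (-135, np.float64(1.7)), (-120, np.float64(1.4)), (-105, np.float64(1.6)), (-90, np.float64(1.4)), (-75, np.float64(nan)), (-60, np.float64(nan)), (-45, np.float64(nan)), (-30, np.float64(nan)), (-15, np.float64(-0.2)), (0, np.float64(4.0)), (15, np.float64(5.9)), (30, np.float64(3.1)), (45, np.float64(2.5)), (60, np.float64(-0.2)), (75, np.float64(0.7)), (90, np.float64(1.3)), (105, np.float64(2.0)), (120, np.float64(0.3)), (135, np.float64(1.1)), (150, np.float64(1.7)), (165, np.float64(0.9))]
  return np.nanmean(a, axis, out=out, keepdims=keepdims)
```

View pics/c3.png

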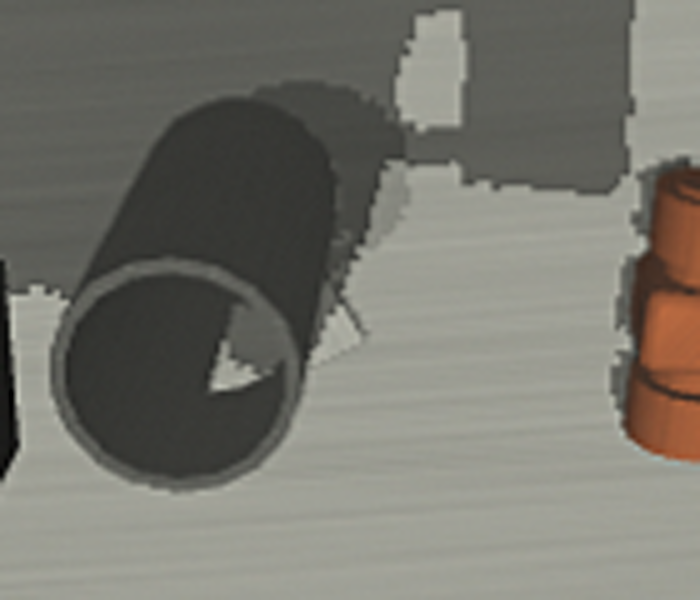

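```bash
python3 - <<'E'
from h import *
from scipy.optimize import brentq
g=np.array([620,-257.3])
p=np.load("pics/w2.npy").reshape(-1,3);d=p[:,:2]-g;R=np.hypot(*d.T);a=np.degrees(np.arctan2(d[:,1],d[:,0]))
t=d[(R>28)&(R<56)&(p[:,2]>2.2)&(p[:,2]<6)&(a>0)&(a<60)];print(len(t))
for th in range(14,44,3):
    c,s=np.cos(np.radians(th)),np.sin(np.radians(th));x=t@[c,s];y=t@[-s,c];print(th,np.percentile(x,[2,98,100]).round(1),np.percentile(y,[0,2,98,100]).round(1))
# side view of the stand from wrist w1
q=np.load("pics/w1.npy").reshape(-1,3);k=(abs(q[:,2]-30)<3)&(abs(q[:,0]-590)<110)&(abs(q[:,1]-85)<110)
print(k.sum(),cv2.minAreaRect(q[k,:2].astype(np.float32)))
for n in ("w1","top","side"):
    q=np.load(f"pics/{n}.npy").reshape(-1,3)
    for lo,hi in ((60,100),(100,118),(135,145)):
        b=q[(q[:,2]>lo)&(q[:,2]<hi)&(np.hypot(q[:,0]-590,q[:,1]-67)<35)]
        print(n,lo,len(b),b.mean(0).round(1) if len(b) else '',b.min(0).round(1) if len(b) else '',b.max(0).round(1) if len(b) else '')
E
```

```text
107
14 [29.2 48.5 49.8] [ 0.3  2.3 16.5 29. ]
17 [29.9 48.6 49.8] [-2.3 -0.3 14.1 26.6]
20 [30.4 48.8 49.6] [-4.9 -2.8 11.9 24. ]
23 [30.9 49.3 50.4] [-7.5 -5.3  9.7 21.4]
26 [31.3 49.3 51.4] [-10.1  -7.8   7.7  18.8]
29 [31.6 49.5 52.3] [-12.6 -10.3   5.9  16. ]
32 [31.8 49.6 53.1] [-15.1 -12.8   4.2  13.3]
35 [32.  49.5 53.7] [-17.6 -15.2   2.6  10.5]
38 [32.  49.3 54.2] [-20.  -17.6   0.3   7.7]
41 [32.  49.1 54.5] [-22.4 -19.9  -1.4   4.8]
6579 ((610.1314697265625, 99.47967529296875), (169.5952911376953, 144.1022186279297), 81.65222930908203)
w1 60 402 [581.   75.8  80.8] [575.9  54.9  60.3] [598.5  89.9 100. ]
w1 100 225 [581.1  76.5 109.5] [576.2  55.5 100.1] [600.8  90.1 117.9]
w1 135 320 [592.3  72.5 138.7] [581.4  59.3 135. ] [604.  84. 142.]
top 60 36 [581.8  67.3  80.9] [577.8  52.3  60.1] [589.1  84.8  99.9]
top 100 17 [581.5  66.6 108.2] [577.6  52.1 101.2] [589.4  83.  113.4]
top 135 59 [595.2  68.8 139.3] [582.5  56.9 135. ] [607.4  79.1 143.8]
side 60 88 [585.9  59.3  81.3] [574.8  49.9  61.1] [606.5  79.7  99.9]
side 100 41 [586.5  59.  108.8] [574.9  48.5 100.2] [607.5  75.3 118. ]
side 135 35 [592.3  68.1 138.5] [578.8  57.  135.1] [605.   80.8 143.8]
```

Emit:
play_rows:
  motion:
    - [0.5, -0.4, 0, -0.95, 1]
    - [0.5, -0.4, 0, -0.95, 1]
    - [0.5, -0.4, 0, -0.95, 1]
    - [0.5, -0.4, 0, -0.95, 1]
    - [0.5, -0.4, 0, -0.95, 1]
    - [0.5, -0.4, 0, -0.95, 1]
    - [0.5, -0.4, 0, -0.95, 1]
    - [0.3, -0.4, 0, -0.85, 1]
    - [0, 0, -0.8, 0, 1]
    - [0, 0, -0.8, 0, 1]
    - [0, 0, 0, 0, 1]
    - [0, 0, 0, 0, 1]

```text
time_s: 5.65
tool_pos: [621.0, -254.0, 249.8]
orientation: [0.532, 0.847, 0.0, -0.001]
ft_force: [0.5, 0.4, 0.6]
opening: 1.0
grasp_force: 0.0
```

```bash
python3 - <<'E'
from h import *
from scipy.optimize import least_squares
s=sense();f=grab_frame("wrist");save(f,"w3");c=cloud(f,wpose(s,f));print(s["tool_pos"],s["orientation"],s["qpos"].round(2))
q=s["orientation"];print('tool y deg',2*np.degrees(np.arctan2(q[1],q[0]))-90)
p=c.reshape(-1,3);r=p[(np.hypot(p[:,0]-620,p[:,1]+258)<32)&(p[:,2]>106)&(p[:,2]<115)]
print(len(r),np.median(r[:,2]) if len(r) else 0)
print(least_squares(lambda a:np.hypot(r[:,0]-a[0],r[:,1]-a[1])-23.5,[620,-258],loss='soft_l1').x, cv2.minEnclosingCircle(r[:,:2].astype(np.float32)))
g=np.array([620,-257.3]);d=p[:,:2]-g;R=np.hypot(*d.T);a=np.degrees(np.arctan2(d[:,1],d[:,0]))
t=d[(R>28)&(R<56)&(p[:,2]>2.2)&(p[:,2]<6)&(a>-10)&(a<60)];print(len(t),np.degrees(np.arctan2(*t.mean(0)[::-1])) if len(t) else '')
E
```

```text
[ 620.97515834 -254.03520364  249.77697844] [ 5.31621608e-01  8.46981341e-01  1.48234536e-04 -1.02577969e-03] [-0.23  0.55  0.8   1.57 -0.42  1.2   1.1 ]
tool y deg 25.76978948649777
716 109.55103511919742
[ 619.69292729 -257.0363884 ] ((619.6878051757812, -257.4166564941406), 25.450603485107422)
285 24.726544337580894
```

Emit:
play_rows:
  motion:
    - [-0.06, -0.16, -0.5, 0, 1]
    - [0, 0, -1, 0, 1]
    - [0, 0, -1, 0, 1]
    - [0, 0, -1, 0, 1]
    - [0, 0, -1, 0, 1]
    - [0, 0, -1, 0, 1]
    - [0, 0, -1, 0, 1]
    - [0, 0, -1, 0, 1]
    - [0, 0, -0.6, 0, 1]
    - [0, 0, -0.4, 0, 1]
    - [0, 0, -0.2, 0, 1]
    - [0, 0, 0, 0, 1]

```text
time_s: 6.9
tool_pos: [620.4, -258.5, 76.7]
orientation: [0.532, 0.846, 0.0, 0.0]
ft_force: [0.5, -0.2, 0.1]
opening: 1.001
grasp_force: 0.0
```

Emit:
play_rows:
  newtons: 25
  motion:
    - [0, 0, 0, 0, 0.3]
    - [0, 0, 0, 0, 0.3]
    - [0, 0, 0, 0, 0.3]
    - [0, 0, 0, 0, 0.3]
    - [0, 0, 0, 0, 0.3]
    - [0, 0, 0, 0, 0.3]
    - [0, 0, 0, 0, 0.3]
    - [0, 0, 0, 0, 0.3]

```text
time_s: 7.7
tool_pos: [620.6, -258.3, 76.8]
orientation: [0.532, 0.847, 0.0, 0.0]
ft_force: [-0.2, 0.6, 1.8]
opening: 0.564
grasp_force: 25.0
```

Emit:
play_rows:
  motion:
    - [0, 0, 0.3, 0, 0.3]
    - [0, 0, 0.7, 0, 0.3]
    - [0, 0, 1, 0, 0.3]
    - [0, 0, 1, 0, 0.3]
    - [0, 0, 1, 0, 0.3]
    - [0, 0, 1, 0, 0.3]
    - [0, 0, 1, 0, 0.3]
    - [0, 0, 1, 0, 0.3]
    - [0, 0, 1, 0, 0.3]
    - [0, 0, 0.8, 0, 0.3]
    - [0, 0, 0.6, 0, 0.3]
    - [0, 0.5, 0, 0, 0.3]

```text
time_s: 8.9
tool_pos: [620.3, -250.3, 266.8]
orientation: [0.534, 0.846, -0.0, 0.002]
ft_force: [0.6, -0.1, -3.6]
opening: 0.569
grasp_force: 25.0
```

Emit:
play_rows:
  motion:
    - [-0.1, 1, 0, -0.45, 0.3]
    - [-0.1, 1, 0, -0.45, 0.3]
    - [-0.1, 1, 0, -0.45, 0.3]
    - [-0.1, 1, 0, -0.45, 0.3]
    - [-0.1, 1, 0, -0.45, 0.3]
    - [-0.1, 1, 0, -0.45, 0.3]
    - [-0.1, 1, 0, -0.45, 0.3]
    - [-0.1, 1, 0, -0.45, 0.3]
    - [-0.1, 1, 0, -0.45, 0.3]
    - [-0.1, 1, 0, -0.2, 0.3]
    - [-0.1, 1, 0, 0, 0.3]
    - [-0.1, 1, 0, 0, 0.3]

```text
time_s: 10.1
tool_pos: [595.4, -6.5, 263.6]
orientation: [0.756, 0.654, -0.001, -0.001]
ft_force: [0.3, -0.3, -3.8]
opening: 0.569
grasp_force: 25.0
```

Emit:
play_rows:
  motion:
    - [-0.1, 1, 0, 0, 0.3]
    - [-0.1, 1, 0, 0, 0.3]
    - [0, 1, 0, 0, 0.3]
    - [0, 0.6, 0, 0, 0.3]
    - [0, 0.3, 0, 0, 0.3]
    - [0, 0, 0, 0, 0.3]
    - [0, 0, 0, 0, 0.3]

```text
time_s: 10.8
tool_pos: [592.2, 68.6, 264.6]
orientation: [0.757, 0.653, -0.0, 0.0]
ft_force: [0.4, 0.4, -4.3]
opening: 0.572
grasp_force: 25.0
```

```bash
cat > m.py <<'E'
from h import *
s=sense();q=s["orientation"];print(s["time_s"],s["tool_pos"].round(1),'tool y deg',2*np.degrees(np.arctan2(q[1],q[0]))-90,s["ft_force"].round(1),s["qpos"].round(2))
E
python3 - <<'E'
from m import *
import sys
T=[]
for n in ("top","side","wrist"):
    f=grab_frame(n);save(f,"h_"+n);c=cloud(f,wpose(s,f) if n=="wrist" else None);np.save(f"pics/h_{n}.npy",c);T.append(f["pixels"][:,:,::-1])
H=np.hstack([T[0][90:240,160:340],T[1][60:210,240:420]]);H=cv2.resize(H,None,fx=2.2,fy=2.2,interpolation=2)
W=cv2.resize(T[2],None,fx=0.6,fy=0.6);O=np.zeros((H.shape[0]+252,792,3),np.uint8);O[:H.shape[0],:]=H[:,:792];O[H.shape[0]:,:336]=W
cv2.imwrite("pics/h.png",O);print(O.shape)
E
```

```text
10.8 [592.2  68.6 264.6] tool y deg -8.404042989066852 [ 0.4  0.4 -4.3] [-0.96  0.47  1.02  1.75 -0.43  1.17  0.04]
(582, 792, 3)
```

View pics/h.png

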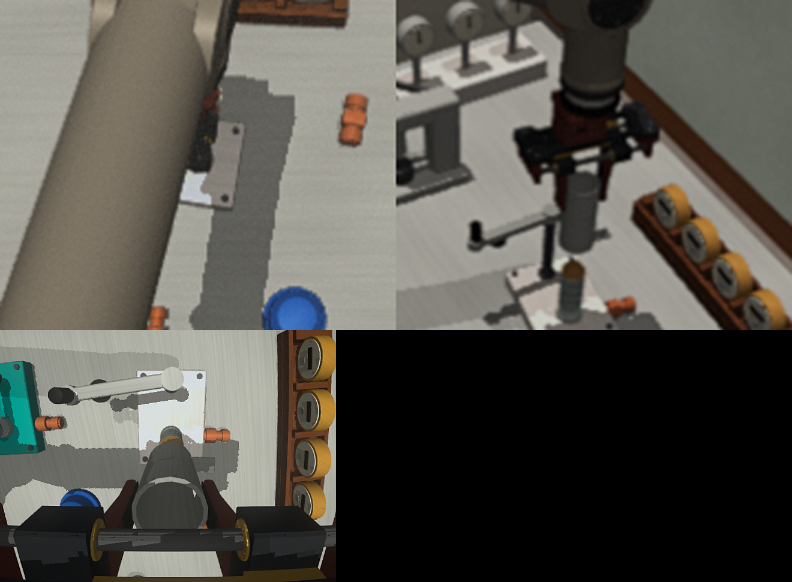

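The side view (right) shows the guard hanging just above the brass tube tip, with the retaining arm swung away to the left. The wrist view shows the base corners (138,372)–(205,462), the brass tip at (170,435), the inlet at (217,436) and the rim at (170,507). Now I'll measure guard against tube.

```bash
python3 - <<'E'
from h import *
from scipy.optimize import least_squares
W=np.load("pics/h_wrist.npy").reshape(-1,3);S=np.load("pics/h_side.npy").reshape(-1,3)
def circ(p,r,g): return least_squares(lambda a:np.hypot(p[:,0]-a[0],p[:,1]-a[1])-r,g,loss='soft_l1').x.round(1),len(p)
def sel(q,lo,hi,R,c=(593,71)): return q[(q[:,2]>lo)&(q[:,2]<hi)&(np.hypot(q[:,0]-c[0],q[:,1]-c[1])<R)]
r=sel(W,280,310,34);zt=np.percentile(r[:,2],90);print('rim z',zt)
k=r[abs(r[:,2]-zt)<4];print('W rim',circ(k,23.5,[593,71]),cv2.minEnclosingCircle(k[:,:2].astype(np.float32)))
print('W guard wall',circ(sel(W,195,260,34),25,[593,71]))
print('W glass wall',circ(sel(W,60,105,30),18,[593,71]), 'brass',sel(W,132,145,30).mean(0).round(1),sel(W,132,145,30).max(0))
print('S guard',circ(sel(S,195,240,34),25,[593,71]),'glass',circ(sel(S,60,105,30),18,[593,71]))
b=W[(abs(W[:,2]-30)<3)&(abs(W[:,0]-600)<95)&(abs(W[:,1]-95)<110)]
ang=lambda t:np.array([[np.cos(t),np.sin(t)],[-np.sin(t),np.cos(t)]])
print(len(b),cv2.minAreaRect(b[:,:2].astype(np.float32)))
for d in (-9.5,-9,-8.5,-8,-7.5):
    l=b[:,:2]@ang(np.radians(d)).T
    y=np.percentile(l[:,1],[0.2,99.8]);m=l[(l[:,1]>y[1]-60)]
    # edges: -x side along y, +x side away from inlet
    e=[np.percentile(l[(l[:,1]>a)&(l[:,1]<a+10),0],[1,99]) for a in np.arange(y[0]+5,y[1]-10,20)]
    print(d,y.round(1),np.round(e,1).tolist())
i=W[(W[:,2]>8)&(W[:,2]<32)&(W[:,0]>655)&(W[:,0]<720)&(abs(W[:,1]-55)<30)];print('inlet',len(i),i.mean(0),i.min(0),i.max(0))
E
```

```text
rim z 302.92874172760065
W rim (array([593.4,  74.1]), 833) ((594.1599731445312, 78.90458679199219), 32.99087905883789)
W guard wall (array([592.5,  71.5]), 5407)
W glass wall (array([594.2,  71.9]), 240) brass [596.8  83.7 133.6] [606.04886046  86.69853893 136.14434572]
S guard (array([591.8,  68.1]), 178) glass (array([594.1,  70.8]), 101)
11877 ((619.3202514648438, 99.7948226928711), (168.0554962158203, 162.95108032226562), 82.11885833740234)
-9.5 [117.1 282.9] [[515.1, 614.5], [515.3, 633.1], [515.6, 671.4], [516.0, 632.0], [516.2, 631.9], [515.7, 631.8], [516.7, 631.9], [517.9, 631.9]]
-9 [112.5 277.6] [[516.4, 632.3], [516.6, 634.4], [517.0, 672.7], [517.6, 634.1], [518.0, 633.6], [517.7, 633.7], [518.7, 634.0], [520.3, 634.2]]
-8.5 [108.  272.8] [[517.6, 635.5], [517.8, 635.5], [518.4, 674.8], [519.2, 635.1], [519.7, 635.3], [519.7, 635.6], [520.8, 636.1], [523.5, 636.3]]
-8 [103.4 268. ] [[518.8, 637.2], [519.1, 636.7], [519.7, 675.2], [520.7, 637.1], [521.4, 636.9], [521.5, 637.4], [522.9, 638.0], [525.7, 638.4]]
-7.5 [ 98.9 263.2] [[519.8, 638.3], [520.2, 637.8], [521.0, 676.3], [522.2, 638.5], [523.1, 638.5], [523.4, 639.3], [524.8, 640.4], [527.8, 640.6]]
inlet 897 [677.66121935  60.40178324  24.0222428 ] [655.01273542  44.42681802   8.92792139] [704.62121104  84.54312372  30.29186616]
```

Emit:
play_rows:
  motion:
    - [0.08, 0.07, 0, 0, 0.3]
    - [0, 0, -0.5, 0, 0.3]
    - [0, 0, -0.5, 0, 0.3]
    - [0, 0, -0.5, 0, 0.3]
    - [0, 0, -0.5, 0, 0.3]
    - [0, 0, -0.5, 0, 0.3]
    - [0, 0, -0.5, 0, 0.3]
    - [0, 0, -0.5, 0, 0.3]
    - [0, 0, -0.5, 0, 0.3]
    - [0, 0, -0.3, 0, 0.3]
    - [0, 0, -0.1, 0, 0.3]
    - [0, 0, 0, 0, 0.3]

```text
time_s: 12.15
tool_pos: [594.0, 71.0, 176.5]
orientation: [0.757, 0.654, -0.0, 0.0]
ft_force: [0.1, 0.3, -2.3]
opening: 0.567
grasp_force: 25.0
```

```bash
python3 - <<'E'
from m import *
f=grab_frame("wrist");save(f,"w5");W=cloud(f,wpose(s,f))
g=grab_frame("side");S=cloud(g).reshape(-1,3)
from scipy.optimize import least_squares
def circ(p,r,g): return least_squares(lambda a:np.hypot(p[:,0]-a[0],p[:,1]-a[1])-r,g,loss='soft_l1').x.round(1),len(p)
def sel(q,lo,hi,R,c=(593,71)): 
    q=q.reshape(-1,3);return q[(q[:,2]>lo)&(q[:,2]<hi)&(np.hypot(q[:,0]-c[0],q[:,1]-c[1])<R)]
zb=s["tool_pos"][2]-76.8;print('bottom',zb)
for n,q in(("W",W),("S",S)): print(n,'guard',circ(sel(q,zb+8,zb+68,32),25,[593,71]),'glass',circ(sel(q,50,zb-4,26),18,[593,71]))
i=f["pixels"][180:400,180:400,::-1];j=g["pixels"][90:210,280:400,::-1]
cv2.imwrite("pics/c5.png",np.hstack([cv2.resize(i,(400,400),interpolation=2),cv2.resize(j,(400,400),interpolation=2)]))
E
```

```text
12.15 [594.   71.  176.5] tool y deg -8.342298222520142 [ 0.1  0.3 -2.3] [-0.89  0.56  0.94  1.83 -0.53  1.02  0.12]
bottom 99.70841764663767
W guard (array([594.2,  74. ]), 4897) glass (array([594.3,  71.6]), 81)
S guard (array([593.8,  70.6]), 213) glass (array([593.9,  70.9]), 95)
```

View pics/c5.png

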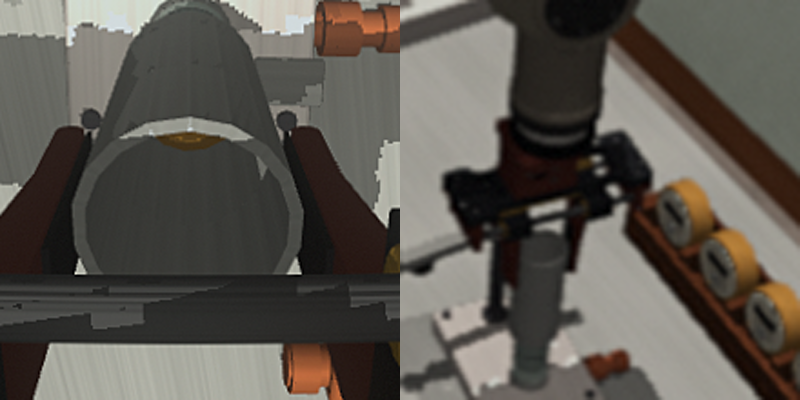

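The left crop shows the brass tip inside the bore at (187,137), centred left to right. The right crop shows the guard started over the tube. Lowering gently.

Emit:
play_rows:
  motion:
    - [0, -0.04, -0.2, 0, 0.3]
    - [0, 0, -0.3, 0, 0.3]
    - [0, 0, -0.3, 0, 0.3]
    - [0, 0, -0.3, 0, 0.3]
    - [0, 0, -0.3, 0, 0.3]
    - [0, 0, -0.3, 0, 0.3]
    - [0, 0, -0.3, 0, 0.3]
    - [0, 0, -0.2, 0, 0.3]
    - [0, 0, -0.1, 0, 0.3]
    - [0, 0, 0, 0, 0.3]

```text
time_s: 13.25
tool_pos: [593.9, 70.2, 130.4]
orientation: [0.757, 0.654, -0.0, -0.0]
ft_force: [-0.5, 0.5, -4.1]
opening: 0.565
grasp_force: 25.0
```

```bash
python3 - <<'E'
from m import *
print(s["torque"].round(2))
f=grab_frame("wrist");save(f,"w6");W=cloud(f,wpose(s,f));np.save("pics/w6.npy",W)
hsv=cv2.cvtColor(f["pixels"],cv2.COLOR_RGB2HSV)
k=(hsv[...,1]>110)&(hsv[...,2]>60)&(np.hypot(W[...,0]-594,W[...,1]-71)<22)&(W[...,2]>110)
b=W[k];print('brass',len(b),b.mean(0).round(1),b.min(0).round(1),b.max(0).round(1))
zt=s["tool_pos"][2]+33
r=W.reshape(-1,3);r=r[(abs(r[:,2]-zt)<3)&(np.hypot(r[:,0]-594,r[:,1]-71)<30)];print('rim',len(r),cv2.fitEllipse(r[:,:2].astype(np.float32)),np.median(r[:,2]))
print(cv2.minEnclosingCircle(r[:,:2].astype(np.float32)))
E
```

```text
13.25 [593.9  70.2 130.4] tool y deg -8.33854630355809 [-0.5  0.5 -4.1] [-0.85  0.61  0.88  1.87 -0.58  0.94  0.16]
[-0.12  0.02  0.02]
brass 3379 [594.9  76.1 165. ] [576.8  53.7 115.6] [612.   91.3 239.4]
rim 2626 ((593.7550659179688, 72.53797149658203), (44.38522720336914, 49.37448501586914), 81.30184936523438) 163.36370393816355
((594.421875, 74.33921813964844), 29.076160430908203)
```

```bash
python3 - <<'E'
from h import *
W=np.load("pics/w6.npy");im=cv2.imread("pics/w6.png");hsv=cv2.cvtColor(im,cv2.COLOR_BGR2HSV)
d=np.hypot(W[...,0]-594,W[...,1]-71)
k=(d<15)&(W[...,2]>120)&(W[...,2]<146);b=W[k]
for lo,hi in((120,130),(130,137),(137,146)):
    q=b[(b[:,2]>lo)&(b[:,2]<hi)];print(lo,len(q),q.mean(0).round(1) if len(q) else '',q.min(0).round(1) if len(q) else '',q.max(0).round(1) if len(q) else '')
q=b[b[:,2]>138.3];print(cv2.minAreaRect(q[:,:2].astype(np.float32)) if len(q) else '')
E
```

```text
120 4 [580.9  68.8 129.8] [579.5  62.1 129.6] [582.   76.7 129.9]
130 668 [593.   70.9 134.2] [579.1  56.1 130. ] [609.   82.4 137. ]
137 1573 [594.6  72.7 139.4] [583.8  60.8 137. ] [605.3  82.4 141.7]
((594.5869750976562, 71.93537139892578), (19.891155242919922, 20.384471893310547), 1.434116244316101)
```

Emit:
play_rows:
  motion:
    - [0.03, -0.02, -0.1, 0, 0.3]
    - [0, 0, -0.15, 0, 0.3]
    - [0, 0, -0.15, 0, 0.3]
    - [0, 0, -0.1, 0, 0.3]
    - [0, 0, -0.1, 0, 0.3]
    - [0, 0, -0.1, 0, 0.3]
    - [0, 0, -0.1, 0, 0.3]
    - [0, 0, 0, 0, 0.3]

```text
time_s: 14.1
tool_pos: [594.4, 69.9, 114.4]
orientation: [0.757, 0.654, -0.0, -0.0]
ft_force: [-0.3, 0.5, -3.7]
opening: 0.57
grasp_force: 25.0
```

Emit:
play_rows:
  motion:
    - [0, 0, -0.1, 0, 0.3]
    - [0, 0, -0.1, 0, 0.3]
    - [0, 0, -0.05, 0, 0.3]
    - [0, 0, 0, 0, 0.3]

```text
time_s: 14.5
tool_pos: [594.4, 69.8, 109.5]
orientation: [0.757, 0.654, -0.0, -0.0]
ft_force: [-0.2, 0.3, -3.8]
opening: 0.566
grasp_force: 25.0
```

Past the chamfer with no side force. About 2.7 mm left.

Emit:
play_rows:
  motion:
    - [0, 0, -0.05, 0, 0.3]
    - [0, 0, -0.05, 0, 0.3]
    - [0, 0, -0.03, 0, 0.3]
    - [0, 0, 0, 0, 0.3]

```text
time_s: 14.9
tool_pos: [594.5, 69.9, 107.0]
orientation: [0.757, 0.654, -0.0, -0.0]
ft_force: [0.1, -0.7, -2.6]
opening: 0.567
grasp_force: 25.0
```

Emit:
play_rows:
  motion:
    - [0, 0, -0.03, 0, 0.3]
    - [0, 0, -0.03, 0, 0.3]
    - [0, 0, 0, 0, 0.3]

```text
time_s: 15.2
tool_pos: [594.7, 69.8, 106.7]
orientation: [0.757, 0.654, 0.0, -0.0]
ft_force: [-1.6, -0.2, 6.3]
opening: 0.565
grasp_force: 25.0
```

Emit:
play_rows:
  motion:
    - [0, 0, 0, 0, 0.62]
    - [0, 0, 0, 0, 0.7]
    - [0, 0, 0, 0, 0.85]
    - [0, 0, 0, 0, 0.9]
    - [0, 0, 0, 0, 0.9]

```text
time_s: 15.7
tool_pos: [594.6, 69.9, 105.8]
orientation: [0.757, 0.654, 0.0, 0.0]
ft_force: [-0.9, 0.7, 0.9]
opening: 0.891
grasp_force: 0.0
```

Emit:
play_rows:
  motion:
    - [0, 0, 0.3, 0, 0.9]
    - [0, 0, 0.7, 0, 0.9]
    - [0, 0, 1, 0, 0.9]
    - [0, 0, 1, 0, 0.9]
    - [0, 0, 1, 0, 0.9]
    - [0, 0, 1, 0, 0.9]
    - [0, 0, 1, 0, 0.9]
    - [0, 0, 1, 0, 0.9]
    - [0, 0, 0.5, 0, 0.9]
    - [0, 0, 0, 0, 0.9]

```text
time_s: 16.7
tool_pos: [595.4, 69.7, 257.7]
orientation: [0.757, 0.654, 0.001, 0.001]
ft_force: [-0.6, 0.4, -0.2]
opening: 0.905
grasp_force: 0.0
```

```bash
python3 - <<'E'
from m import *
from scipy.optimize import least_squares
f=grab_frame("wrist");save(f,"w7");W=cloud(f,wpose(s,f));p=W.reshape(-1,3)
r=p[(abs(p[:,2]-140)<4)&(np.hypot(p[:,0]-594,p[:,1]-71)<30)&(np.hypot(p[:,0]-594,p[:,1]-71)>19)]
print('rim',len(r),np.median(r[:,2]),least_squares(lambda a:np.hypot(r[:,0]-a[0],r[:,1]-a[1])-23.5,[594,71],loss='soft_l1').x)
b=p[(p[:,2]>137)&(p[:,2]<144)&(np.hypot(p[:,0]-594,p[:,1]-71)<12)];print('brass',b.mean(0))
g=np.array([594.3,71.5]);d=p[:,:2]-g;R=np.hypot(*d.T);a=np.degrees(np.arctan2(d[:,1],d[:,0]))
t=p[(R>28)&(R<56)&(p[:,2]>32.2)&(p[:,2]<37)&(abs(a+8)<30)];d=t[:,:2]-g;print('tab',len(t),t[:,2].mean(),np.degrees(np.arctan2(*d.mean(0)[::-1])))
k=p[(p[:,2]>180)&(p[:,2]<198)&(abs(p[:,0]-490)<60)&(abs(p[:,1]-155)<50)];print('knob',len(k),k.mean(0),k.min(0),k.max(0))
k=p[(p[:,2]>185)&(p[:,2]<198)&(abs(p[:,0]-490)<60)&(abs(p[:,1]-155)<50)];print('knobtop',cv2.minEnclosingCircle(k[:,:2].astype(np.float32)),np.median(k[:,2]))
h=p[(p[:,2]>160)&(abs(p[:,0]-606)<25)&(abs(p[:,1]-160)<25)&(p[:,2]<200)];print('hinge',len(h),np.median(h,0),h.max(0))
bar=p[(abs(p[:,2]-162)<3)&(p[:,0]>480)&(p[:,0]<640)&(abs(p[:,1]-155)<40)];print(cv2.minAreaRect(bar[:,:2].astype(np.float32)))
cv2.imwrite("pics/c7.png",f["pixels"][:,:,::-1])
E
```

```text
16.7 [595.4  69.7 257.7] tool y deg -8.342161378153392 [-0.6  0.4 -0.2] [-0.95  0.48  1.02  1.75 -0.44  1.16  0.05]
rim 834 139.6044934894247 [594.46203682  71.01384529]
brass [594.37996091  72.31138156 139.35973893]
tab 331 33.64861874477175 -10.156500262855811
knob 817 [485.54599966 161.42715557 189.8718329 ] [474.64806262 152.79012482 180.02892039] [492.61565372 170.32495468 194.04910855]
knobtop ((483.4445495605469, 161.8840789794922), 9.310272216796875) 191.3982439913454
hinge 1757 [603.76364014 160.56990936 165.40516172] [620.83546792 172.93467871 168.65034279]
((550.0806884765625, 160.62591552734375), (25.285743713378906, 140.0572967529297), 89.61641693115234)
```

View pics/c7.png

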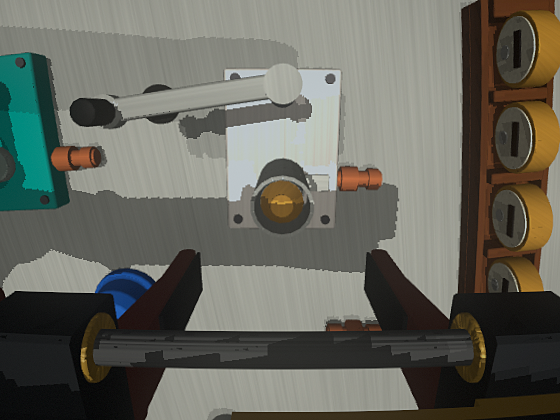

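The guard is home: its rim is at z 139.6, and the tab shows at (322,183), pointing at the inlet (358,178). The arm's knob is at (92,112), its hinge at (283,84). Next I'll grip the knob with the fingers across the bar and swing it.

Emit:
play_rows:
  motion:
    - [-0.5, 0.4, 0, -0.9, 0.6]
    - [-0.5, 0.4, 0, -0.95, 0.6]
    - [-0.5, 0.4, 0, -0.95, 0.6]
    - [-0.5, 0.4, 0, -0.95, 0.6]
    - [-0.5, 0.4, 0, -0.95, 0.6]
    - [-0.5, 0.4, 0, -0.95, 0.6]
    - [-0.5, 0.4, 0, -0.95, 0.6]
    - [-0.5, 0.4, 0, -0.95, 0.6]
    - [-0.5, 0.4, 0, -0.95, 0.6]
    - [-0.5, 0.5, 0, -0.95, 0.6]
    - [-0.6, 0.5, 0, -0.8, 0.6]
    - [0, 0, 0, 0, 0.6]

```text
time_s: 17.95
tool_pos: [480.9, 163.2, 254.8]
orientation: [1.0, -0.002, -0.001, 0.0]
ft_force: [-0.1, -0.1, 0.1]
opening: 0.601
grasp_force: 0.0
```

```bash
python3 - <<'E'
from m import *
f=grab_frame("wrist");save(f,"w8");W=cloud(f,wpose(s,f));p=W.reshape(-1,3)
k=p[(p[:,2]>186)&(p[:,2]<198)&(abs(p[:,0]-490)<50)&(abs(p[:,1]-160)<40)];print('knobtop',len(k),cv2.minEnclosingCircle(k[:,:2].astype(np.float32)),np.median(k[:,2]))
bar=p[(abs(p[:,2]-161)<4)&(p[:,0]>500)&(p[:,0]<595)&(abs(p[:,1]-160)<20)];print('bar',len(bar),bar.mean(0),np.polyfit(bar[:,0],bar[:,1],1) if len(bar)>3 else '')
E
```

```text
17.95 [480.9 163.2 254.8] tool y deg -90.25544433703973 [-0.1 -0.1  0.1] [-1.49  0.51  1.43  1.96 -0.55  1.17 -1.42]
knobtop 593 ((483.46875, 161.9947967529297), 9.105155944824219) 191.53606677428982
bar 3402 [549.4700618  161.21131863 161.60431472] [-1.12203424e-02  1.67376561e+02]
```

Emit:
play_rows:
  motion:
    - [0.13, -0.06, -0.3, 0, 0.6]
    - [0, 0, -0.6, 0, 0.6]
    - [0, 0, -0.8, 0, 0.6]
    - [0, 0, -0.8, 0, 0.6]
    - [0, 0, -0.8, 0, 0.6]
    - [0, 0, -0.7, 0, 0.6]
    - [0, 0, -0.5, 0, 0.6]
    - [0, 0, -0.2, 0, 0.6]
    - [0, 0, 0, 0, 0.6]

```text
time_s: 18.9
tool_pos: [485.1, 160.3, 161.5]
orientation: [1.0, -0.003, -0.0, 0.0]
ft_force: [-0.1, 0.4, -0.5]
opening: 0.599
grasp_force: 0.0
```

Emit:
play_rows:
  newtons: 10
  motion:
    - [0, 0, 0, 0, 0.1]
    - [0, 0, 0, 0, 0.1]
    - [0, 0, 0, 0, 0.1]
    - [0, 0, 0, 0, 0.1]
    - [0, 0, 0, 0, 0.1]
    - [0, 0, 0, 0, 0.1]
    - [0, 0, 0, 0, 0.1]

```text
time_s: 19.6
tool_pos: [485.2, 160.8, 162.0]
orientation: [1.0, -0.003, -0.0, -0.0]
ft_force: [-1.1, 1.2, 2.7]
opening: 0.203
grasp_force: 10.0
```

```bash
python3 - <<'E'
from m import *
h=np.array([608,160.5]);p=s["tool_pos"][:2];r=np.linalg.norm(p-h);a0=np.arctan2(*(p-h)[::-1])%(2*np.pi);print(r,np.degrees(a0))
a=np.radians(np.r_[np.arange(np.degrees(a0),261.5,4),261.3]);P=h+r*np.stack([np.cos(a),np.sin(a)],1);print(len(a)-1,(np.diff(P,axis=0)/20).round(2).tolist())
E
```

```text
19.6 [485.2 160.8 162. ] tool y deg -90.32765173268416 [-1.1  1.2  2.7] [-1.35  0.59  1.25  2.05 -0.68  1.   -1.32]
122.82331996807685 179.84636219639114
21 [[0.01, -0.43], [0.04, -0.43], [0.07, -0.42], [0.1, -0.42], [0.13, -0.41], [0.16, -0.4], [0.19, -0.39], [0.21, -0.37], [0.24, -0.36], [0.26, -0.34], [0.29, -0.32], [0.31, -0.3], [0.33, -0.28], [0.35, -0.25], [0.36, -0.23], [0.38, -0.2], [0.39, -0.18], [0.4, -0.15], [0.41, -0.12], [0.42, -0.09], [0.15, -0.03]]
```

Emit:
play_rows:
  motion:
    - [0.01, -0.43, 0, 0.5, 0.1]
    - [0.04, -0.43, 0, 0.5, 0.1]
    - [0.07, -0.42, 0, 0.5, 0.1]
    - [0.1, -0.42, 0, 0.5, 0.1]
    - [0.13, -0.41, 0, 0.5, 0.1]
    - [0.16, -0.4, 0, 0.5, 0.1]
    - [0.19, -0.39, 0, 0.5, 0.1]
    - [0.21, -0.37, 0, 0.5, 0.1]
    - [0.24, -0.36, 0, 0.5, 0.1]
    - [0.26, -0.34, 0, 0.5, 0.1]

```text
time_s: 20.6
tool_pos: [514.0, 81.4, 162.0]
orientation: [0.94, 0.341, 0.001, -0.0]
ft_force: [1.4, 2.2, 0.1]
opening: 0.204
grasp_force: 10.0
```

```bash
python3 - <<'E'
from m import *
h=np.array([608,160.5]);p=s["tool_pos"][:2]-h;print(np.linalg.norm(p),np.degrees(np.arctan2(p[1],p[0]))%360)
E
```

```text
20.6 [514.   81.4 162. ] tool y deg -50.16357872707614 [1.4 2.2 0.1] [-1.07  0.47  1.03  2.03 -0.51  0.92 -0.63]
122.81931265160028 220.06747261495676
```

Emit:
play_rows:
  motion:
    - [0.29, -0.32, 0, 0.5, 0.1]
    - [0.31, -0.3, 0, 0.5, 0.1]
    - [0.33, -0.28, 0, 0.5, 0.1]
    - [0.35, -0.25, 0, 0.5, 0.1]
    - [0.36, -0.23, 0, 0.5, 0.1]
    - [0.38, -0.2, 0, 0.5, 0.1]
    - [0.39, -0.18, 0, 0.5, 0.1]
    - [0.4, -0.15, 0, 0.5, 0.1]
    - [0, 0, 0, 0, 0.1]

```text
time_s: 21.5
tool_pos: [570.5, 43.2, 162.0]
orientation: [0.811, 0.586, 0.001, 0.0]
ft_force: [0.9, 1.8, 3.1]
opening: 0.204
grasp_force: 10.0
```

Emit:
play_rows:
  motion:
    - [0.2, -0.06, 0, 0.25, 0.1]
    - [0.2, -0.06, 0, 0.25, 0.1]
    - [0.15, -0.04, 0, 0.2, 0.1]
    - [0.1, -0.02, 0, 0.1, 0.1]
    - [0, 0, 0, 0, 0.1]

```text
time_s: 22.0
tool_pos: [582.9, 39.8, 162.0]
orientation: [0.777, 0.63, 0.0, 0.0]
ft_force: [1.7, 3.4, 2.6]
opening: 0.198
grasp_force: 10.0
```

Emit:
play_rows:
  motion:
    - [0.1, -0.02, 0, 0.12, 0.1]
    - [0.1, -0.02, 0, 0.12, 0.1]
    - [0.08, -0.01, 0, 0.1, 0.1]
    - [0, 0, 0, 0, 0.1]

```text
time_s: 22.4
tool_pos: [588.6, 38.7, 162.0]
orientation: [0.761, 0.648, 0.0, 0.0]
ft_force: [0.8, 4.0, 4.5]
opening: 0.201
grasp_force: 10.0
```

Emit:
play_rows:
  motion:
    - [0.06, -0.01, 0, 0.05, 0.1]
    - [0.06, -0.01, 0, 0.05, 0.1]
    - [0, 0, 0, 0, 0.1]

```text
time_s: 22.7
tool_pos: [590.0, 38.5, 161.9]
orientation: [0.757, 0.654, -0.0, -0.001]
ft_force: [-0.9, 4.7, 8.0]
opening: 0.2
grasp_force: 10.0
```

Emit:
play_rows:
  motion:
    - [0.06, -0.01, 0.01, 0, 0.1]
    - [0.06, -0.01, 0.01, 0, 0.1]
    - [0, 0, 0, 0, 0.1]
    - [0, 0, 0, 0, 0.1]

```text
time_s: 23.1
tool_pos: [590.0, 38.5, 161.8]
orientation: [0.757, 0.654, -0.002, -0.003]
ft_force: [-9.2, 5.2, 10.4]
opening: 0.201
grasp_force: 10.0
```

```bash
python3 - <<'E'
from m import *
print(s["torque"])
E
```

```text
23.1 [590.   38.5 161.8] tool y deg -8.381837288759556 [-9.2  5.2 10.4] [-0.74  0.51  0.77  1.85 -0.43  0.96  0.08]
[ 1.20178655  1.93132735 -0.03067778]
```

Position stopped at x 590.0 with the force building to 9 N, and the arm is at 261.6°, which matches the stop. Releasing and retracting.

Emit:
play_rows:
  motion:
    - [0, 0, 0, 0, 0.35]
    - [0, 0, 0, 0, 0.5]
    - [-0.05, 0, 0, 0, 0.55]
    - [0, 0, 0, 0, 0.55]
    - [0, 0, 0.4, 0, 0.55]
    - [0, 0, 0.8, 0, 0.55]
    - [0, 0, 1, 0, 0.55]
    - [0, 0, 1, 0, 0.55]
    - [0, 0, 1, 0, 0.55]
    - [0, -0.5, 1, 0, 0.55]
    - [0, -1, 0.5, 0, 0.55]
    - [0, -1, 0, 0, 0.55]

```text
time_s: 24.3
tool_pos: [592.9, -14.0, 278.8]
orientation: [0.757, 0.653, 0.002, 0.001]
ft_force: [-0.1, -0.8, -0.7]
opening: 0.548
grasp_force: 0.0
```

Emit:
play_rows:
  motion:
    - [0, -1, 0, 0, 0.55]
    - [0, -1, 0, 0, 0.55]
    - [0, -1, 0, 0, 0.55]
    - [0, -1, 0, 0, 0.55]
    - [0, -1, 0, 0, 0.55]
    - [0, -1, 0, 0, 0.55]
    - [0, 0, 0, 0, 0.55]
    - [0, 0, 0, 0, 0.55]

```text
time_s: 25.1
tool_pos: [591.7, -133.1, 276.6]
orientation: [0.758, 0.653, 0.0, -0.0]
ft_force: [0.6, 1.2, -0.4]
opening: 0.554
grasp_force: 0.0
```

```bash
python3 - <<'E'
from m import *
g=grab_frame("side");p=cloud(g).reshape(-1,3);f=grab_frame("wrist");W=cloud(f,wpose(s,f)).reshape(-1,3)
for n,q in(("S",p),("W",W)):
    k=q[(q[:,2]>170)&(q[:,2]<198)&(np.hypot(q[:,0]-589,q[:,1]-37)<35)]; print(n,'knob',len(k),k.mean(0) if len(k) else '')
    t=q[(q[:,2]>32.5)&(q[:,2]<37)&(q[:,0]>621)&(q[:,0]<646)&(abs(q[:,1]-66)<18)];print('tab',len(t),t.mean(0) if len(t) else '',np.degrees(np.arctan2(t[:,1].mean()-71.3,t[:,0].mean()-594.4)) if len(t) else '')
cv2.imwrite("pics/c9.png",np.hstack([cv2.resize(f["pixels"][:,:,::-1],(400,300)),cv2.resize(g["pixels"][120:240,260:420,::-1],(400,300),interpolation=2)]))
E
```

```text
25.1 [ 591.7 -133.1  276.6] tool y deg -8.52329133465966 [ 0.6  1.2 -0.4] [-0.52  0.42  0.87  1.7  -0.34  1.18  0.29]
S knob 49 [586.54852017  32.57767877 185.0696409 ]
tab 20 [634.27889213  63.45258993  34.57953313] -11.132484217568614
W knob 0 
tab 0
```

View pics/c9.png

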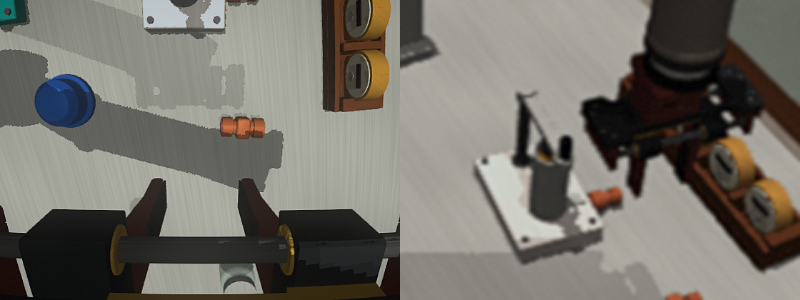

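The right view shows the guard seated on the base with the bar across above it, and the knob at (565,147). The gripper is well clear. Handing in.

```bash
python3 -c "
from station import *
print(close_job())"
```

```text
the job is handed in; nothing more can be done
None
```

The guard is fully home on the base with its tab within about 2° of the copper inlet's direction, the retaining arm is swung across to its stop, and the job is handed in at about 25 s.

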